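# Ready the driver and hold the detector's cover over its screw holes

## Robot

A 6-joint arm with a two-finger parallel gripper is mounted at the origin on the work surface. World frame = base frame: x ahead of the robot, y to its left, z up, the work surface at z = 0. Lengths are in m, angles in rad, forces in N, time in s.
With the tool pointing down it reaches from about 0.275 to 0.725 m from the base axis. Payload 15.9 kg.
Tool frame: the origin (TCP) lies midway between the tips of the shut fingers; the grasp point (between the pads) lies 19 mm behind it (bot.tcp_to_grasp is the distance from the TCP to the grasp point, in m); z points along the fingers, y is the line along which they close (so a half turn about z gives the same grasp; the last joint's range is limited). The gripper opens to 85 mm and grips with 20 to 120 N. Pads are 22 mm wide; open, the fingers measure 114 mm over their backs; the gripper's body (76 mm by 85 mm) begins 54 mm behind the grasp point. The pads swing forward as they close: fully open they stand 13 mm farther back than shut.
Start: joints at [-1.266, 0.213, -0.034, 1.323, 0, 1.571], TCP at [0.15, -0.477, 0.231] pointing down, gripper open.
Joint ranges: [-2.98, 2.98], [-0.74, 1.72], [-1.14, 1.35], [-2.1, 2.04], [-1.57, 1.44], [-3.14, 3.14]. Speed limits (rad/s): [1.89, 1.89, 2.39, 2.57, 3.14, 3.14].

## Interface

Orientations are given as a unit quaternion [x, y, z, w].
In Python, from workcell import bot gives the robot as it stands.
- The arm moves only by the tool play_rows, never from a script. Its argument "commands" is a list of rows, each a list of 7 numbers: the turn, a rotation vector about the tool's x, y, z in rad, then the shift along the tool's x, y, z in mm, then the opening, from 0 (shut) to 1 (fully open). A call has 1 to 10 rows; each row shifts and turns the commanded pose from where the row before left it, along the tool's axes as they then stand; what a row does not reach is not made up. A row lasts 1/8 s, in which the tool goes at most 62.5 mm and 10.7 degrees, less where a joint would pass 70% of its speed; a pose out of reach is approached as far as the arm can. A call with a gripper value outside its range is refused whole. The fingers move at their own pace and stop on an object; "newtons" is the grip in N (left out, the last holds). Time passes only in rows, so rows that do not move let the fingers close. It gives the time, the measured TCP pose, the force, the opening and the grip force at its end, in the units of the state.
- bot.get_obs(): the state, without advancing time (a new reading comes with each control period).
- bot.read_camera(name): name is "scene" or "top" or "wrist"; returns a dict with "frame" (480x640x3 uint8, red, green, blue), "mtx" (3x3 intrinsics, pixels), "eye" and "rotation" of the camera in the world; the wrist camera has in their place "tool_from_camera" (4x4, takes a point from camera to tool coordinates, whose origin is the TCP and whose axes are the flange's). Camera axes: x right, y up, looking along -z (the intrinsics and any distortion apply to the point x, -y, -z); pixel columns grow to the right and rows downward; lengths in m; the calibration is good to about 2 mm. A picture is of the moment at which its call begins: read the wrist's pose just before it. There is no depth.
- bot.finish_job(): hands the job in; it is judged then, once.
The state is a dict: "time_s": time; "qpos": joint angles; "dq": joint speeds; "joint_efforts": joint torques, N m; "tool_pos": TCP position; "tcp_rot": TCP orientation; "ft_force": force on the tool from outside, world axes, zero at the start; "torque": the same for the moment, N m; "gripper_width": finger opening in m; "gripper_force": force on a finger pad.
Only numpy, scipy, OpenCV 4.12 (cv2) and the standard library are available. Lean on these libraries where they do the work, as an engineer would, in place of code of your own. Each camera call takes 0.05 s, during which the arm holds its last target. There are 200 camera calls.

## Task

I am about to screw the cover onto the grey detector module and need both my hands for the screws. First take the square driver from its wooden stand and set its tip fully down in the recess of the captive knob at the module's side, leaving it standing there within my reach; then pick up the cover plate by its rib and hold it level and still, hovering about 20 mm above the module without touching it, the right way round so that each threaded hole shows through its own hole in the plate. Finish while holding the plate there; leave the driver in the knob and the other things on the bench alone.

Things in the scene. Friction and masses are not known exactly. Their poses are not given: they have to be found in the camera images.
- module: grey open-topped detector housing, fixed to the bench, turned up to about 17 degrees: 104 (x) x 124 (y) x 70 mm high, with a low ear (50 x 56 x 20 mm high) on its -y side that carries a steel four-lobed captive knob. Origin: centre of the housing's underside on the bench; z up
- recess (a point): centre of the mouth of the square recess in the captive knob's top, 48 mm above the bench; in the module's frame at x 0, y -92 mm. The recess is 14 mm square with a 3 mm lead-in, its sides along the module's x and y, 26 mm deep. The knob is fixed and is 47 mm across its lobes
- plate: grey painted cover plate, 100 (x) x 120 (y) x 4 mm, lying flat, with a black upright rib handle centred on top: 12 mm thick (x), 60 mm long (y), its top 34 mm above the underside. Origin: centre of the underside; z up. Four 14 mm holes in a trapezium: wide pair near the +y edge, narrow pair near -y, so only one way round fits. Mass 0.14 to 0.28 kg, centred
- stand: plain wooden tool block, 80 x 80 x 50 mm high, fixed to the bench, with a 14 mm square upright hole, 30 mm deep, in the middle of its top. Origin: centre of the underside. The stand may be to the left or right of the module, the plate on the other side
- driver: driver standing upright, tip down, in the stand: steel shank 10 mm square, 45 mm long, then a black handle 24 mm square, 70 mm long; 115 mm overall; all sides parallel to its x and y. Origin: centre of the tip's end face (20 mm above the bench in the stand); z up along the driver. Loose in its holes: may lean a few degrees when let go. Mass 0.07 to 0.12 kg
- driver_tip (a point): centre of the end face of the driver's tip (the same point as the driver's origin)
- hole_a (a point): centre of a plate hole (14 mm across) at the plate's underside: wide pair, x +36, y +46 mm in the plate's frame
- thread_a (a point): centre of a threaded hole (5 mm bore, dark, in a round 18 mm aluminium boss flush with the rim, 70 mm above the bench): wide pair, x +36, y +46 mm in the module's frame
- hole_b (a point): centre of a plate hole (14 mm across) at the plate's underside: wide pair, x -36, y +46 mm in the plate's frame
- thread_b (a point): centre of a threaded hole (5 mm bore, dark, in a round 18 mm aluminium boss flush with the rim, 70 mm above the bench): wide pair, x -36, y +46 mm in the module's frame
- hole_c (a point): centre of a plate hole (14 mm across) at the plate's underside: narrow pair, x +18, y -46 mm in the plate's frame
- thread_c (a point): centre of a threaded hole (5 mm bore, dark, in a round 18 mm aluminium boss flush with the rim, 70 mm above the bench): narrow pair, x +18, y -46 mm in the module's frame
- hole_d (a point): centre of a plate hole (14 mm across) at the plate's underside: narrow pair, x -18, y -46 mm in the plate's frame
- thread_d (a point): centre of a threaded hole (5 mm bore, dark, in a round 18 mm aluminium boss flush with the rim, 70 mm above the bench): narrow pair, x -18, y -46 mm in the module's frame
- reagent: white reagent bottle, 56 mm across, 130 mm tall; a bystander to leave alone; origin at its underside
- beaker: glass beaker, 60 mm across, 70 mm tall; a bystander to leave alone; origin at its underside
- dish: small white dish, 70 mm across, 22 mm tall; a bystander to leave alone; origin at its underside
- wrench: steel wrench lying flat, 130 mm long; a bystander to leave alone
- blank: small solid aluminium blank, 70 x 50 x 6 mm, no holes or handle; a bystander to leave alone; origin at its underside
- cassette: grey cassette, 60 x 90 x 45 mm; a bystander to leave alone; origin at its underside
- vial: amber vial, 32 mm across, 60 mm tall; a bystander to leave alone; origin at its underside
Things that resemble listed ones, but are neither listed nor needed, are in the scene too. There is more than one size of the driver; the one meant has the size given above.

How it is judged:
On the way:
1. the driver's tip is fully down in the captive knob's recess and the driver stands there, let go (horizontal distance between driver_tip and recess below 0.005 m and z of driver_tip in the frame of recess below -0.018 m and angle between driver's own z axis and vertical below 0.2 rad and contact force between driver and the fingers below 0.1 N), for 0.3 s.
At the end, for the whole second after the job is handed in: Fingers hold the plate still, level within 0.1 rad, clear of module and driver; each hole within 5 mm sideways of its threaded hole and 8 to 35 mm above it; the driver, let go, stands in the recess, tip 18 mm or more deep, leaning under 0.2 rad (all of step 1 and horizontal distance between hole_a and thread_a below 0.005 m and z of hole_a in the frame of thread_a between 0.008 and 0.035 m and horizontal distance between hole_b and thread_b below 0.005 m and z of hole_b in the frame of thread_b between 0.008 and 0.035 m and horizontal distance between hole_c and thread_c below 0.005 m and z of hole_c in the frame of thread_c between 0.008 and 0.035 m and horizontal distance between hole_d and thread_d below 0.005 m and z of hole_d in the frame of thread_d between 0.008 and 0.035 m and angle between plate's own z axis and vertical below 0.1 rad and contact force between plate and the fingers above 0.5 N and contact force between plate and module below 0.1 N and contact force between plate and driver below 0.1 N and linear speed of plate below 0.02 m/s); the arm keeps its last pose, push and grip.
It fails at once if a bystander on the bench is moved by more than 30 mm (distance of any of reagent, beaker, dish, wrench, blank, cassette, vial from where it was at the start of the episode above 0.03 m).
It also fails if it takes over 58 s, if anything falls off the work surface, if the arm or the gripper's body presses on something with over 40 N, if the wrist force passes 120 N, or if a joint passes its speed limit or range.

## Working session

There is one attempt and no reset: what is moved stays moved. The work goes in short steps, Python scripts to look and compute and a tool call to move; the robot and the scene stay as the last step left them, time stands still between calls to the robot, and variables do not carry over. Pictures are saved under pics/ and viewed, at most 12 in all, crops included, and the job is handed in when it is done.

Besides the shell and the picture viewer there is one more tool, called as name(argument=value, ...) on one line, values as JSON. play_rows: Moves the arm, as the interface text tells. Its arguments: {"type":"object","properties":{"commands":{"type":"array"},"newtons":{"type":"number"}},"required":["commands"]}

```bash
mkdir -p pics; ls; python3 - <<'E'
from workcell import bot
import cv2,numpy as np
for n in ["scene","top"]:
    c=bot.read_camera(n); cv2.imwrite(f"pics/{n}0.png",c["frame"][:,:,::-1]); print(n,c["mtx"],c["eye"],c["rotation"],[k for k in c])
print(bot.get_obs())
E
```

```text
pics
scene [[527.97843833   0.         317.59083031]
 [  0.         527.97843833 237.27863116]
 [  0.           0.           1.        ]] [1.31610094 0.20585963 0.66775679] [0.27196871 0.34764124 0.70311651 0.55749957] ['frame', 'mtx', 'eye', 'rotation']
top [[575.84647259   0.         313.12699798]
 [  0.         575.84647259 242.72769643]
 [  0.           0.           1.        ]] [0.37005374 0.05786165 1.42686069] [-0.0453669   0.05993146  0.70726445 -0.70294172] ['frame', 'mtx', 'eye', 'rotation']
{'time_s': 0.1, 'qpos': array([-1.26602547e+00,  2.13283329e-01, -3.49305336e-02,  1.32348783e+00,
       -4.30013525e-07,  1.57083327e+00]), 'dq': array([-7.07753990e-04, -2.76450787e-04,  1.70530520e-03, -1.41116248e-03,
        7.25333504e-05, -8.80818115e-04]), 'joint_efforts': array([ 4.40360440e-03, -6.87250400e+01,  4.87805772e+01,  1.22134824e-02,
        2.09061418e-04,  3.89127263e-05]), 'tool_pos': array([ 0.14995544, -0.47669809,  0.23090356]), 'tcp_rot': array([ 9.88414494e-01,  1.51778072e-01, -6.89364372e-05, -4.47403515e-04]), 'ft_force': array([ 0.23177488, -0.69753361, -1.11857348]), 'torque': array([-0.07323688, -0.02601926, -0.03473457]), 'gripper_force': 0.0, 'gripper_width': 0.08552935024244936}
```

View pics/top0.png

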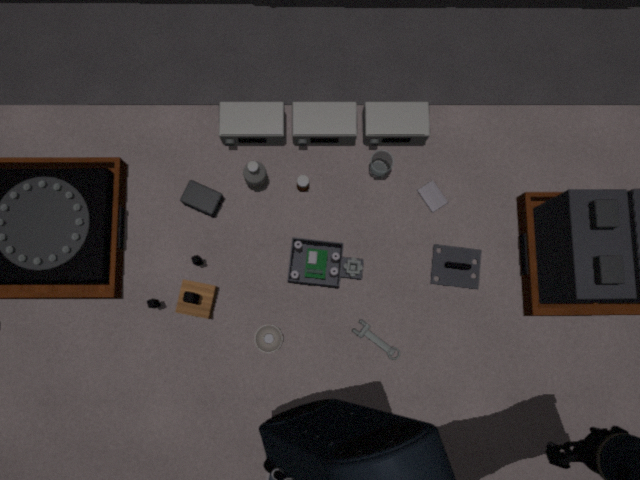

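View pics/scene0.png

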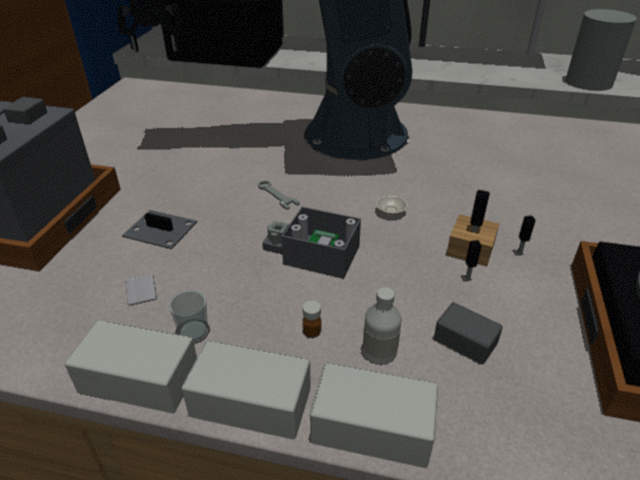

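The top view (robot below, +x up, +y left) shows the module at (316,263) with its knob at (352,268), and the plate at (456,267). Three things could be the driver: one in the wooden stand at (192,298), and two smaller ones standing on the bench at (197,260) and (153,303). The one in the stand fits the description. I'll confirm that in a crop and measure roughly.

```bash
cat > h.py <<'E'
from workcell import bot
import cv2,numpy as np
from scipy.spatial.transform import Rotation as R
F=np.diag([1,-1,-1.])
def cam(n):
    o=bot.get_obs(); c=bot.read_camera(n)
    if n=="wrist":
        T=np.eye(4);T[:3,:3]=R.from_quat(o["tcp_rot"]).as_matrix();T[:3,3]=o["tool_pos"]
        M=T@np.array(c["tool_from_camera"]); E,Q=M[:3,3],M[:3,:3]
    else: E,Q=np.array(c["eye"]),R.from_quat(c["rotation"]).as_matrix()
    return dict(K=np.array(c["mtx"]),E=E,Q=Q,img=np.array(c["frame"])[:,:,::-1].copy(),o=o)
def ray(c,uv,z):
    uv=np.atleast_2d(uv).astype(float)
    d=np.c_[uv,np.ones(len(uv))]@np.linalg.inv(c["K"]).T@F@c["Q"].T
    return c["E"]+d*((z-c["E"][2])/d[:,2])[:,None]
def proj(c,P):
    p=(np.atleast_2d(P)-c["E"])@c["Q"]@F@c["K"].T
    return p[:,:2]/p[:,2:]
E
python3 - <<'E'
from h import *
c=cam("top"); s=cam("scene")
a=cv2.resize(c["img"][235:335,140:240],(400,400),interpolation=cv2.INTER_CUBIC)
b=cv2.resize(s["img"][175:290,430:545],(400,400),interpolation=cv2.INTER_CUBIC)
cv2.imwrite("pics/drv.png",cv2.convertScaleAbs(np.hstack([a,b]),alpha=1.5))
np.set_printoptions(precision=4,suppress=True)
for n,uv,z in [("stand",(197,299),.05),("drvtop",(191,297),.135),("module",(316,263),.07),("knob",(352,268),.048),("plate",(456,267),.004),("ribtop",(458,266),.034),("dish",(268,338),.02),("small1",(197,260),.1),("small2",(153,303),.1),("cass",(202,198),.045),("bottle",(254,168),.13),("wrench",(376,339),0),("thr a-d",(298,244),.07),("",(336,255),.07),("",(295,274),.07),("",(334,271),.07),("pl holes",(437,251),.004),("",(435,279),.004),("",(474,255),.004),("",(472,282),.004)]: print(n,ray(c,uv,z)[0])
E
```

```text
stand [0.443  0.3054 0.05  ]
drvtop [0.443  0.3035 0.135 ]
module [0.5251 0.0226 0.07  ]
knob [ 0.5151 -0.0646  0.048 ]
plate [ 0.5208 -0.3286  0.004 ]
ribtop [ 0.52   -0.3254  0.034 ]
dish [0.3498 0.1384 0.02  ]
small1 [0.5301 0.2984 0.1   ]
small2 [0.4319 0.3962 0.1   ]
cass [0.6894 0.2996 0.045 ]
bottle [0.7406 0.1661 0.13  ]
wrench [ 0.345  -0.1247  0.    ]
thr a-d [0.5709 0.0651 0.07  ]
 [ 0.544  -0.0251  0.07  ]
 [0.4992 0.0725 0.07  ]
 [ 0.5058 -0.0199  0.07  ]
pl holes [ 0.5613 -0.2825  0.004 ]
 [ 0.4911 -0.2747  0.004 ]
 [ 0.5507 -0.3752  0.004 ]
 [ 0.4831 -0.3669  0.004 ]
```

View pics/drv.png

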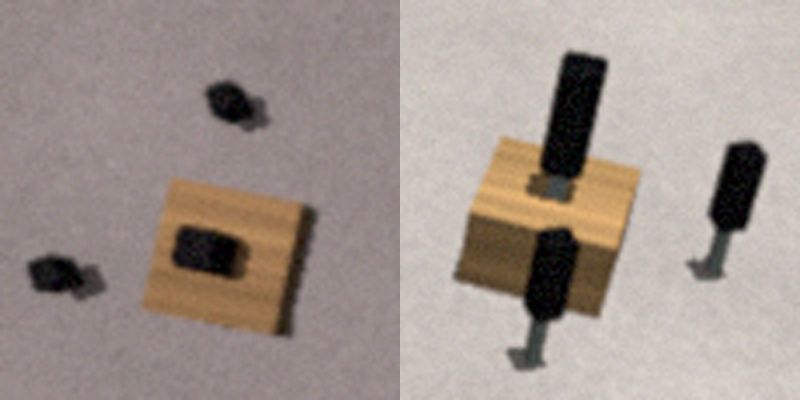

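The driver in the stand has the long handle (about 115 mm overall), while the two loose ones are visibly shorter, so the stand driver is the one meant. Next I'll get close views with the wrist camera.

```bash
cat >> h.py <<'E'
np.set_printoptions(precision=4,suppress=True)
def plan(pos,yaw):  # yaw = world direction (deg) of tool x, tool down; prints turn(rad about tool) & shift (mm) in current tool axes
    o=bot.get_obs(); A=R.from_quat(o["tcp_rot"]); y=np.radians(yaw)
    B=R.from_matrix(np.array([[np.cos(y),np.sin(y),0],[np.sin(y),-np.cos(y),0],[0,0,-1]]))
    d=np.array(pos)-o["tool_pos"]
    print("turn",(A.inv()*B).as_rotvec(),"shift now",A.inv().apply(d)*1000,"shift after turn",B.inv().apply(d)*1000)
E
python3 - <<'E'
from h import *
c=bot.read_camera("wrist"); print(c["tool_from_camera"],c["mtx"])
w=cam("wrist"); cv2.imwrite("pics/w0.png",w["img"])
plan([.50,-.325,.30],0)
E
```

```text
[[ 0.0004  0.9568  0.2907  0.0739]
 [ 1.     -0.0003 -0.0002 -0.0018]
 [-0.0001  0.2907 -0.9568 -0.1426]
 [ 0.      0.      0.      1.    ]] [[387.9527   0.     314.8152]
 [  0.     387.9527 243.7706]
 [  0.       0.       1.    ]]
turn [-0.0003  0.0001  0.3047] shift now [379.4448 -39.8641 -68.84  ] shift after turn [ 350.0084 -151.8586  -68.8442]
```

play_rows(commands=[[0, 0, 0.15, 0, 0, 0, 0.6], [0, 0, 0.155, 0, 0, 0, 0.6], [0, 0, 0, 50, -19, 0, 0.6], [0, 0, 0, 50, -19, 0, 0.6], [0, 0, 0, 50, -19, 0, 0.6], [0, 0, 0, 50, -19, 0, 0.6], [0, 0, 0, 50, -19, 0, 0.6], [0, 0, 0, 50, -19, 0, 0.6], [0, 0, 0, 50, -19, 0, 0.6], [0, 0, 0, 50, -19, 0, 0.6]])

```text
time_s: 1.55
tool_pos: [0.5516, -0.3241, 0.2313]
tcp_rot: [1.0, -0.0, 0.0, 0.0]
ft_force: [0.3, -2.0, -0.2]
gripper_width: 0.0509
gripper_force: 0.0
```

play_rows(commands=[[0, 0, 0, 0, 0, 0, 0.6], [0, 0, 0, 0, 0, 0, 0.6]])

```text
time_s: 1.8
tool_pos: [0.5498, -0.325, 0.231]
tcp_rot: [1.0, 0.0, -0.0, -0.0]
ft_force: [-1.2, -0.4, 0.8]
gripper_width: 0.0513
gripper_force: 0.0
```

```bash
python3 - <<'E'
from h import *
import pickle
w=cam("wrist"); pickle.dump(w,open("plate.pkl","wb")); print(w["o"]["tool_pos"],w["E"])
cv2.imwrite("pics/wplate.png",w["img"])
plan([.556,.0,.24],0)
E
```

```text
[ 0.5498 -0.325   0.231 ] [ 0.6233 -0.3233  0.3735]
turn [-0.      0.0003 -0.0007] shift now [   6.3365 -325.3587   -8.6976] shift after turn [   6.5541 -325.3544   -8.6978]
```

View pics/wplate.png

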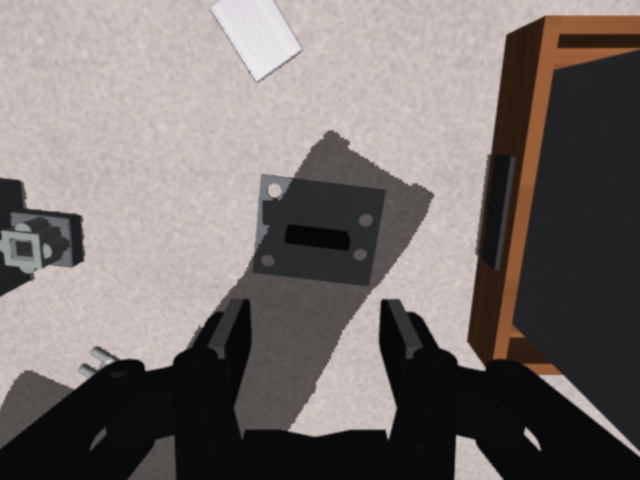

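The plate lies with its wide hole pair on the left (+y) at (274,190) and (267,261), and the narrow pair at (366,220) and (360,255). The rib runs from (286,235) to (350,240). Its way round roughly matches the module's. Next is the module view.

play_rows(commands=[[0, 0, 0, 1, -54, -1, 0.6], [0, 0, 0, 1, -54, -1, 0.6], [0, 0, 0, 1, -54, -1, 0.6], [0, 0, 0, 1, -54, -1, 0.6], [0, 0, 0, 1, -54, -1, 0.6], [0, 0, 0, 1, -54, -1, 0.6], [0, 0, 0, 0, 0, 0, 0.6], [0, 0, 0, 0, 0, 0, 0.6]])

```text
time_s: 2.85
tool_pos: [0.5558, -0.0019, 0.2376]
tcp_rot: [1.0, -0.001, 0.0, 0.0]
ft_force: [-0.7, -0.1, 0.1]
gripper_width: 0.051
gripper_force: 0.0
```

```bash
python3 - <<'E'
from h import *
import pickle
w=cam("wrist"); pickle.dump(w,open("mod.pkl","wb")); print(w["o"]["tool_pos"],w["E"])
cv2.imwrite("pics/wmod.png",w["img"])
p=pickle.load(open("plate.pkl","rb")); g=cv2.cvtColor(p["img"],6).astype(float)
uv=[]
for u,v in [(274,190),(267,261),(366,220),(360,255)]:
    b=g[v-12:v+13,u-12:u+13]; yy,xx=np.mgrid[-12:13,-12:13]; m=(xx**2+yy**2<=100)
    bg=np.median(b[(xx**2+yy**2>64)&(xx**2+yy**2<=144)]); k=np.clip(b-bg-0.4*(b[10:15,10:15].mean()-bg),0,30)*m
    uv.append((u+(k*xx).sum()/k.sum(),v+(k*yy).sum()/k.sum()))
print(np.array(uv)); W=ray(p,uv,.002)[:,:2]; print(W)
M=np.array([[36,46],[-36,46],[18,-46],[-18,-46]])/1e3
def fit(M,W):
    a=M-M.mean(0);b=W-W.mean(0);th=np.arctan2((a[:,0]*b[:,1]-a[:,1]*b[:,0]).sum(),(a*b).sum())
    r=np.array([[np.cos(th),-np.sin(th)],[np.sin(th),np.cos(th)]]); t=W.mean(0)-r@M.mean(0)
    return t,np.degrees(th),np.abs(M@r.T+t-W).max()
print(fit(M,W))
E
```

```text
[ 0.5558 -0.0019  0.2376] [ 0.629  -0.0002  0.3803]
[[274.1097 189.9126]
 [267.1884 260.1528]
 [365.2939 219.7682]
 [359.6934 254.2962]]
[[ 0.5642 -0.2843]
 [ 0.4928 -0.2752]
 [ 0.5348 -0.373 ]
 [ 0.4991 -0.3688]]
(array([ 0.5227, -0.3253]), np.float64(-7.213684785787004), np.float64(0.00017782146607420168))
```

View pics/wmod.png

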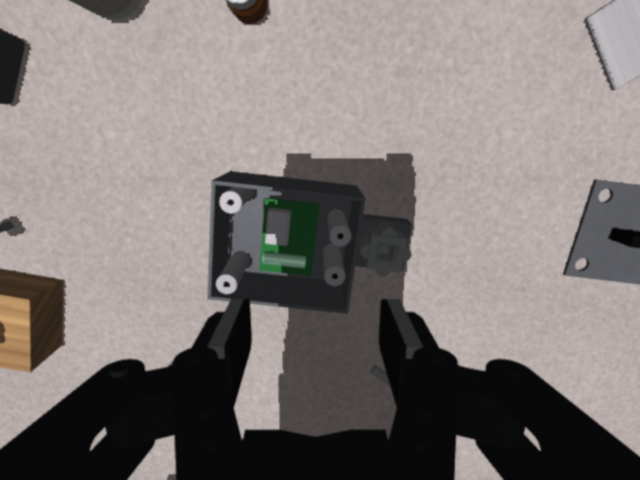

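The threaded bosses are at (231,202) and (227,284), the wide +y pair, and at (340,236) and (334,276), the narrow pair. The recess is near (387,250). I'll fit the module and go on to the stand.

play_rows(commands=[[0, 0, 0, -10, -51, 0, 0.6], [0, 0, 0, -10, -51, 0, 0.6], [0, 0, 0, -10, -51, 0, 0.6], [0, 0, 0, -10, -51, 0, 0.6], [0, 0, 0, -10, -51, 0, 0.6], [0, 0, 0, -10, -51, 0, 0.6], [0, 0, 0, 0, 0, 0, 0.6], [0, 0, 0, 0, 0, 0, 0.6]])

```text
time_s: 3.9
tool_pos: [0.4874, 0.1496, 0.2533]
tcp_rot: [0.992, 0.11, -0.008, -0.062]
ft_force: [0.1, -0.0, 0.7]
gripper_width: 0.0514
gripper_force: 0.0
```

```bash
cat >> h.py <<'E'
Mh=np.array([[36,46],[-36,46],[18,-46],[-18,-46]])/1e3
def fit(M,W):
    a=M-M.mean(0);b=W-W.mean(0);th=np.arctan2((a[:,0]*b[:,1]-a[:,1]*b[:,0]).sum(),(a*b).sum())
    r=np.array([[np.cos(th),-np.sin(th)],[np.sin(th),np.cos(th)]]); t=W.mean(0)-r@M.mean(0)
    return t,r,np.degrees(th),np.abs(M@r.T+t-W).max()
E
python3 - <<'E'
from h import *
import pickle
w=cam("wrist"); pickle.dump(w,open("stand.pkl","wb")); print(w["o"]["tool_pos"],w["E"])
p=pickle.load(open("mod.pkl","rb")); g=cv2.cvtColor(p["img"],6).astype(float)
uv=[]
for u,v in [(231,202),(227,284),(340,236),(334,276)]:
    b=g[v-6:v+7,u-6:u+7]; yy,xx=np.mgrid[-6:7,-6:7]; m=(xx**2+yy**2<=30)
    bg=np.median(b[m]); k=np.clip(0.8*bg-b,0,255)*m
    uv.append((u+(k*xx).sum()/k.sum(),v+(k*yy).sum()/k.sum()))
print(np.array(uv)); W=ray(p,uv,.07)[:,:2]; t,r,th,e=fit(Mh,W); print(t,th,e)
rec=t+r@[0,-.092]; print("recess",rec, proj(p,[*rec,.048]))
a=cv2.resize(p["img"][190:310,330:430],(400,480),interpolation=cv2.INTER_CUBIC)
b=cv2.resize(w["img"][100:300,200:400] if 0 else w["img"],(400,300))
C=np.zeros((480,800,3),np.uint8);C[:,:400]=cv2.convertScaleAbs(a,alpha=2);C[:300,400:]=b;cv2.imwrite("pics/rec_stand.png",C)
E
```

```text
[0.4874 0.1496 0.2533] [0.5631 0.1504 0.3946]
[[230.0867 201.9991]
 [226.1332 284.0872]
 [339.9497 235.718 ]
 [334.4798 275.9072]]
[0.5293 0.0265] -6.525553738560707 9.669445024618195e-05
recess [ 0.5188 -0.0649] [[386.3818 253.6955]]
```

View pics/rec_stand.png

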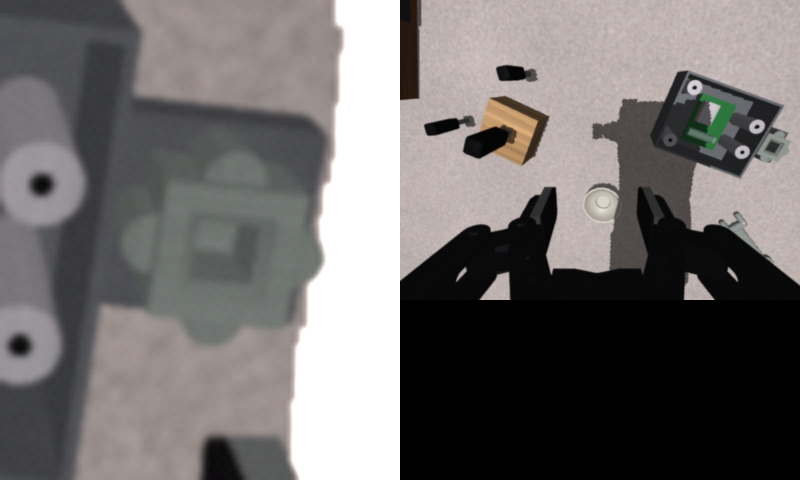

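The recess appears at about (387,253), matching the predicted (386.4,253.7). The arm stopped short and tilted, so I'll check the joints.

```bash
python3 - <<'E'
from h import *
o=bot.get_obs(); print(o["qpos"],R.from_quat(o["tcp_rot"]).as_matrix())
plan([.50,.305,.24],0);plan([.50,.305,.24],15)
E
```

```text
[0.2204 0.2304 0.0364 1.3792 0.1244 3.1406] [[ 0.9756  0.2176 -0.0295]
 [ 0.2196 -0.9681  0.1206]
 [-0.0023 -0.1241 -0.9923]]
turn [-0.1237  0.016   0.2209] shift now [  46.4422 -146.3239   31.4117] shift after turn [  12.5447 -155.6437   13.1117]
turn [-0.1245 -0.0002 -0.0405] shift now [  46.4422 -146.3239   31.4117] shift after turn [  52.4008 -147.0934   13.1117]
```

Joint 6 hit its limit: yaw = j1 − j6 + π, so the tool yaw has to exceed j1. A yaw of about 76–83° suits both grasps, so I'll straighten and turn to 76°, then go over the stand.

```bash
python3 - <<'E'
from h import *
plan([.445,.305,.24],76)
E
```

```text
turn [-0.1128 -0.0667 -1.1037] shift now [  -7.2155 -158.2914   33.0319] shift after turn [140.7496 -78.8478  13.1117]
```

play_rows(commands=[[-0.0161, -0.0095, -0.1577, 0, 0, 0, 0.6], [-0.0161, -0.0095, -0.1577, 0, 0, 0, 0.6], [-0.0161, -0.0095, -0.1577, 0, 0, 0, 0.6], [-0.0161, -0.0095, -0.1577, 0, 0, 0, 0.6], [-0.0161, -0.0095, -0.1577, 0, 0, 0, 0.6], [-0.0161, -0.0095, -0.1577, 0, 0, 0, 0.6], [-0.0161, -0.0095, -0.1577, 0, 0, 0, 0.6], [0, 0, 0, 0, 0, 0, 0.6]])

```text
time_s: 4.95
tool_pos: [0.4874, 0.1493, 0.2531]
tcp_rot: [0.788, 0.615, 0.0, -0.0]
ft_force: [-0.3, -1.4, 0.1]
gripper_width: 0.0512
gripper_force: 0.0
```

```bash
python3 - <<'E'
from h import *
plan([.445,.305,.24],76)
E
```

```text
turn [-0.0001 -0.0003 -0.0008] shift now [140.7618 -78.9767  13.1153] shift after turn [140.8328 -78.8591  13.0599]
```

play_rows(commands=[[0, 0, 0, 47, -26.3, 4.3, 0.6], [0, 0, 0, 47, -26.3, 4.3, 0.6], [0, 0, 0, 47, -26.3, 4.3, 0.6], [0, 0, 0, 0, 0, 0, 0.6], [0, 0, 0, 0, 0, 0, 0.6]])

```text
time_s: 5.58
tool_pos: [0.445, 0.305, 0.2402]
tcp_rot: [0.789, 0.615, -0.0, -0.0]
ft_force: [0.5, -0.9, -0.2]
gripper_width: 0.0515
gripper_force: 0.0
```

```bash
python3 - <<'E'
from h import *
import pickle
w=cam("wrist"); pickle.dump(w,open("stand.pkl","wb")); print(w["o"]["tool_pos"],w["E"])
cv2.imwrite("pics/stand2.png",cv2.convertScaleAbs(w["img"],alpha=1.3))
E
```

```text
[0.445  0.305  0.2402] [0.4626 0.3783 0.3828]
```

View pics/stand2.png

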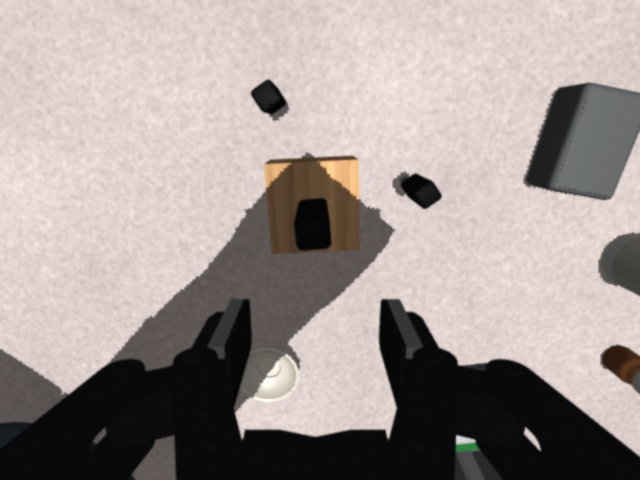

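The driver stands at (312,224) in the stand, which has corners at about (265,160), (358,157), (360,250) and (270,253). I'll fit the handle's silhouette for its pose and lean.

```bash
cat >> h.py <<'E'
from scipy.optimize import minimize
def fitdrv(c,mask,x0):
    B=np.array([[i,j,k] for i in(-.012,.012) for j in(-.012,.012) for k in(.045,.115)])
    S=8
    def cost(p):
        P=R.from_rotvec([p[3],p[4],0])*R.from_euler('z',p[2])
        uv=proj(c,P.apply(B)+[p[0],p[1],x0[5]])
        h=cv2.convexHull(np.round(uv*S).astype(np.int32))
        m=np.zeros(mask.shape,np.uint8); cv2.fillConvexPoly(m,h,255,cv2.LINE_AA,3)
        return np.abs(m.astype(float)-mask).sum()/255+200*(p[3]**2+p[4]**2)
    best=None
    for d in (0,.08,-.08):
        x=np.array(x0[:5])+[0,0,d,0,0]
        s=np.vstack([x]+[x+v for v in np.diag([.004,.004,.1,.04,.04])])
        r=minimize(cost,x,method="Nelder-Mead",options=dict(initial_simplex=s,maxiter=600,xatol=1e-5,fatol=.1))
        if best is None or r.fun<best.fun: best=r
    return best.x,best.fun
E
python3 - <<'E'
from h import *
import pickle
w=pickle.load(open("stand.pkl","rb")); g=cv2.cvtColor(w["img"],6)
m=np.zeros_like(g); m[185:260,285:340]=g[185:260,285:340]; 
k=(g<28); mm=np.zeros_like(g); mm[190:258,285:340]=k[190:258,285:340]*255
print(g[215:230:5,290:336:3]); print((mm>0).sum())
q=ray(w,[(265,160),(358,157),(360,250),(270,253)],.05); print(q,q.mean(0))
for a,b in((0,1),(1,2),(2,3),(3,0)): d=q[b]-q[a]; print(np.degrees(np.arctan2(d[1],d[0])),np.hypot(*d[:2]))
print(fitdrv(w,mm.astype(float),[*q.mean(0)[:2],np.radians(-14),0,0,.02]))
E
```

```text
[[48 49 16  3  5  3  4  5  4  5  5  4  4 52 66 62]
 [48 42  4  4  4  5  5  5  4  7  6  5  4 33 67 62]
 [48 37  4  5  6  7  5  6  6  5  6  6  4 24 66 62]]
1648
[[0.4149 0.3622 0.05  ]
 [0.4913 0.3455 0.05  ]
 [0.4757 0.2649 0.05  ]
 [0.3963 0.2819 0.05  ]] [0.4446 0.3136 0.05  ]
-12.289852492321113 0.07820071967633033
-100.99852675897195 0.08208654861400558
167.9248310971759 0.0812155988724167
76.9002502403311 0.08237824001581659
(array([ 0.4445,  0.3074, -0.1409, -0.0634,  0.0036]), np.float64(205.30128874811092))
```

```bash
python3 - <<'E'
from h import *
import pickle
w=pickle.load(open("stand.pkl","rb")); g=cv2.cvtColor(w["img"],6)
for v in range(194,254,3):
    c=np.where(g[v,285:340]<25)[0]+285; print(v,(c.min(),c.max()) if len(c) else None,end="; ")
B=np.array([[i,j,k] for k in(.065,.135) for i,j in((-.012,.012),(.012,.012),(.012,-.012),(-.012,-.012))])
for y in (.308,.313):
    print(y); print(proj(w,R.from_euler('z',-13,degrees=True).apply(B)+[.4445,y,0]).round(1).tolist())
print(proj(w,[.4446,.3136,.05]))
E
```

```text
194 None; 197 None; 200 (np.int64(302), np.int64(325)); 203 (np.int64(299), np.int64(326)); 206 (np.int64(298), np.int64(326)); 209 (np.int64(297), np.int64(326)); 212 (np.int64(297), np.int64(327)); 215 (np.int64(296), np.int64(327)); 218 (np.int64(295), np.int64(328)); 221 (np.int64(294), np.int64(328)); 224 (np.int64(294), np.int64(328)); 227 (np.int64(295), np.int64(329)); 230 (np.int64(295), np.int64(329)); 233 (np.int64(295), np.int64(329)); 236 (np.int64(296), np.int64(329)); 239 (np.int64(296), np.int64(330)); 242 (np.int64(296), np.int64(330)); 245 (np.int64(297), np.int64(329)); 248 (np.int64(299), np.int64(324)); 251 None; 0.308
[[300.0, 202.8], [328.9, 202.2], [329.2, 230.2], [300.9, 230.7], [296.0, 222.9], [332.5, 222.2], [332.7, 256.9], [297.2, 257.5]]
0.313
[[298.5, 197.0], [327.5, 196.4], [327.8, 224.6], [299.4, 225.2], [294.0, 215.7], [330.8, 215.0], [331.0, 250.0], [295.3, 250.7]]
[[313.3156 206.6633]]
```

The handle matches an upright driver at about (0.444, 0.313), yawed about −8°. I'll descend with yaw 82° to grasp it.

```bash
python3 - <<'E'
from h import *
plan([.444,.313,.089],82)
E
```

```text
turn [-0.     -0.0002 -0.1072] shift now [  7.773   -3.28   151.3399] shift after turn [  8.1162  -2.434  151.3378]
```

play_rows(commands=[[0, 0, -0.107, 0, 0, 0, 0.6], [0, 0, 0, 8.1, -2.4, 0, 0.6], [0, 0, 0, 0, 0, 40, 0.6], [0, 0, 0, 0, 0, 40, 0.6], [0, 0, 0, 0, 0, 40, 0.6], [0, 0, 0, 0, 0, 31, 0.6], [0, 0, 0, 0, 0, 0, 0.0], [0, 0, 0, 0, 0, 0, 0.0], [0, 0, 0, 0, 0, 0, 0.0], [0, 0, 0, 0, 0, 0, 0.0]], newtons=40)

```text
time_s: 6.88
tool_pos: [0.4441, 0.3141, 0.0902]
tcp_rot: [0.754, 0.657, 0.001, -0.0]
ft_force: [0.6, -0.5, -1.8]
gripper_width: 0.0234
gripper_force: 42.9
```

play_rows(commands=[[0, 0, 0, 0, 0, 0, 0.0], [0, 0, 0, 0, 0, 0, 0.0]])

```text
time_s: 7.12
tool_pos: [0.444, 0.314, 0.0899]
tcp_rot: [0.754, 0.657, 0.001, -0.0]
ft_force: [0.2, 0.1, 6.7]
gripper_width: 0.0236
gripper_force: 44.0
```

play_rows(commands=[[0, 0, 0, 0, 0, -15, 0.0], [0, 0, 0, 0, 0, -25, 0.0], [0, 0, 0, 0, 0, -30, 0.0], [0, 0, 0, 0, 0, -30, 0.0], [0, 0, 0, 0, 0, 0, 0.0], [0, 0, 0, 0, 0, 0, 0.0]])

```text
time_s: 7.88
tool_pos: [0.4435, 0.3136, 0.1892]
tcp_rot: [0.754, 0.657, 0.0, -0.0]
ft_force: [0.0, 0.6, -1.2]
gripper_width: 0.0238
gripper_force: 43.2
```

```bash
python3 - <<'E'
from h import *
import pickle
w=cam("wrist"); s=cam("scene"); pickle.dump((w,s),open("held.pkl","wb")); print(w["o"]["tool_pos"],w["o"]["gripper_width"],w["o"]["ft_force"])
tcp=w["o"]["tool_pos"]
for c in (w,s): print(proj(c,[tcp+[0,0,z] for z in (.045,0,-.025,-.070)]).round(1).tolist())
a=cv2.resize(w["img"][200:480,220:420],(400,560),interpolation=2)
u=proj(s,tcp)[0].astype(int); b=cv2.resize(s["img"][u[1]-60:u[1]+80,u[0]-50:u[0]+50],(400,560),interpolation=2); print(u)
cv2.imwrite("pics/held.png",cv2.convertScaleAbs(np.hstack([a,b]),alpha=2))
plan([.5188,-.0649,.20],83.5)
E
```

```text
[0.4435 0.3136 0.1892] 0.023813684303130626 [ 0.0321  0.5715 -1.1584]
[[317.4, 391.4], [316.8, 319.3], [316.6, 294.0], [316.4, 261.9]]
[[495.1, 144.6], [490.1, 167.2], [487.4, 179.2], [482.8, 199.9]]
[490 167]
turn [-0.001   0.0005 -0.0236] shift now [-364.4892  126.557   -11.3557] shift after turn [-367.3632  117.9474  -11.4345]
```

View pics/held.png

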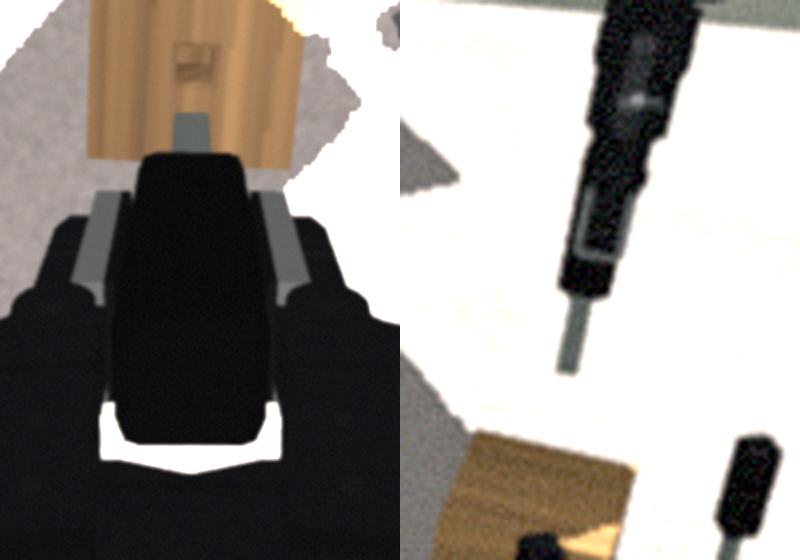

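In the wrist view the shank tip ends at (316,256.5), and in the scene view at (482,200.5). Both match an upright driver centred in the grip with its tip 70 mm below the TCP. I'll carry it over the recess.

play_rows(commands=[[0, 0, 0, -30, 10, -5, 0.0], [0, 0, 0, -52, 18, -6, 0.0], [0, 0, 0, -55, 19, 0, 0.0], [0, 0, 0, -55, 19, 0, 0.0], [0, 0, 0, -55, 19, 0, 0.0], [0, 0, 0, -52, 18.5, 0, 0.0], [0, 0, 0, -40, 14, 0, 0.0], [0, 0, 0, -25.5, 9, 0, 0.0], [0, 0, -0.024, 0, 0, 0, 0.0], [0, 0, 0, 0, 0, 25, 0.0]])

```text
time_s: 9.22
tool_pos: [0.5198, -0.0644, 0.1756]
tcp_rot: [0.746, 0.666, 0.001, 0.001]
ft_force: [-0.1, -0.6, -1.1]
gripper_width: 0.0237
gripper_force: 43.2
```

play_rows(commands=[[0, 0, 0, 0, 0, 25, 0.0], [0, 0, 0, 0, 0, 12, 0.0], [0, 0, 0, 0, 0, 0, 0.0], [0, 0, 0, 0, 0, 0, 0.0]])

```text
time_s: 9.72
tool_pos: [0.5196, -0.0644, 0.139]
tcp_rot: [0.746, 0.666, 0.001, 0.0]
ft_force: [-0.3, -0.7, -1.4]
gripper_width: 0.0235
gripper_force: 43.1
```

```bash
python3 - <<'E'
from h import *
import pickle
w=cam("wrist"); s=cam("scene"); pickle.dump((w,s),open("over.pkl","wb")); tcp=w["o"]["tool_pos"]; print(tcp,w["o"]["gripper_width"])
rec=[.5188,-.0649,.048]
for c in (w,s): print(proj(c,[tcp-[0,0,.07],rec]).round(1).tolist())
a=cv2.resize(w["img"][200:340,270:370],(400,560),interpolation=2)
u=proj(s,rec)[0].astype(int); b=cv2.resize(s["img"][u[1]-60:u[1]+80,u[0]-50:u[0]+50],(400,560),interpolation=2); print(u)
cv2.imwrite("pics/over.png",cv2.convertScaleAbs(np.hstack([a,b]),alpha=1.8))
plan(rec,83.5)
E
```

```text
[ 0.5196 -0.0644  0.139 ] 0.023495697335920794
[[316.1, 262.0], [314.8, 251.7]]
[[278.4, 218.5], [278.8, 227.0]]
[278 226]
turn [ 0.0015 -0.0004  0.0006] shift now [-0.4547 -0.9972 91.0506] shift after turn [-0.4189 -0.8637 91.0521]
```

View pics/over.png

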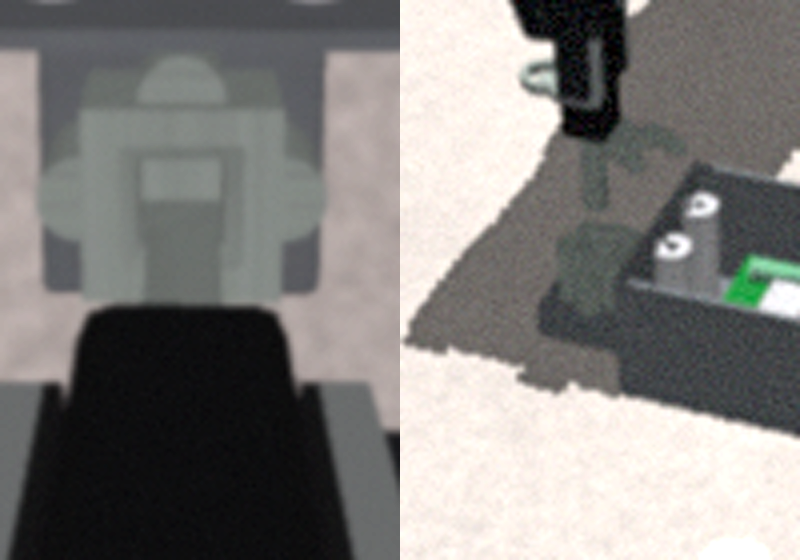

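The shank (column about 316) sits nearly over the recess (column about 315.5). I'll make a small correction and descend.

play_rows(commands=[[0, 0, 0, -0.4, -0.6, 5, 0.0], [0, 0, 0, 0, 0, 8, 0.0], [0, 0, 0, 0, 0, 6, 0.0], [0, 0, 0, 0, 0, 5, 0.0], [0, 0, 0, 0, 0, 5, 0.0], [0, 0, 0, 0, 0, 0, 0.0]])

```text
time_s: 10.58
tool_pos: [0.5183, -0.0649, 0.1088]
tcp_rot: [0.746, 0.666, 0.0, -0.0]
ft_force: [-0.6, -0.6, -0.5]
gripper_width: 0.0237
gripper_force: 43.1
```

Tip is at about z 0.039, 9 mm inside the mouth, with no contact force. Continuing.

play_rows(commands=[[0, 0, 0, 0, 0, 5, 0.0], [0, 0, 0, 0, 0, 5, 0.0], [0, 0, 0, 0, 0, 4, 0.0], [0, 0, 0, 0, 0, 2, 0.0], [0, 0, 0, 0, 0, 0, 0.0], [0, 0, 0, 0, 0, 0, 0.0]])

```text
time_s: 11.32
tool_pos: [0.5186, -0.0649, 0.0933]
tcp_rot: [0.746, 0.666, 0.0, -0.0]
ft_force: [-0.2, 0.3, -1.1]
gripper_width: 0.0238
gripper_force: 43.1
```

play_rows(commands=[[0, 0, 0, 0, 0, 0, 0.6], [0, 0, 0, 0, 0, 0, 0.6], [0, 0, 0, 0, 0, 0, 0.6], [0, 0, 0, 0, 0, 0, 0.6], [0, 0, 0, 0, 0, -25, 0.6], [0, 0, 0, 0, 0, -40, 0.6], [0, 0, 0, 0, 0, -40, 0.6], [0, 0, 0, 0, 0, -40, 0.6], [0, 0, 0, 0, 0, 0, 0.6], [0, 0, 0, 0, 0, 0, 0.6]])

```text
time_s: 12.58
tool_pos: [0.5184, -0.065, 0.2376]
tcp_rot: [0.746, 0.666, 0.0, -0.0]
ft_force: [-0.3, 0.1, 0.0]
gripper_width: 0.051
gripper_force: 0.0
```

```bash
python3 - <<'E'
from h import *
import pickle
w=cam("wrist"); s=cam("scene"); pickle.dump((w,s),open("rel.pkl","wb")); tcp=w["o"]["tool_pos"]; print(tcp,w["o"]["gripper_width"])
rec=np.array([.5188,-.0649,.022])
for c in (w,s): print(proj(c,[rec+[0,0,.045],rec+[0,0,.115]]).round(1).tolist())
a=w["img"][160:360,220:420]; a=cv2.resize(a,(400,400),interpolation=2)
u=proj(s,rec+[0,0,.07])[0].astype(int); b=cv2.resize(s["img"][u[1]-50:u[1]+50,u[0]-50:u[0]+50],(400,400),interpolation=2); print(u)
cv2.imwrite("pics/rel.png",cv2.convertScaleAbs(np.hstack([a,b]),alpha=1.6))
plan([.5227,-.3253,.2],82.8)
E
```

```text
[ 0.5184 -0.065   0.2376] 0.05104493723919572
[[316.6, 221.3], [316.9, 246.2]]
[[278.3, 219.1], [276.5, 188.7]]
[277 208]
turn [-0.0017 -0.0005  0.0126] shift now [-258.2399   34.1089   36.876 ] shift after turn [-257.7714   37.3071   37.0565]
```

View pics/rel.png

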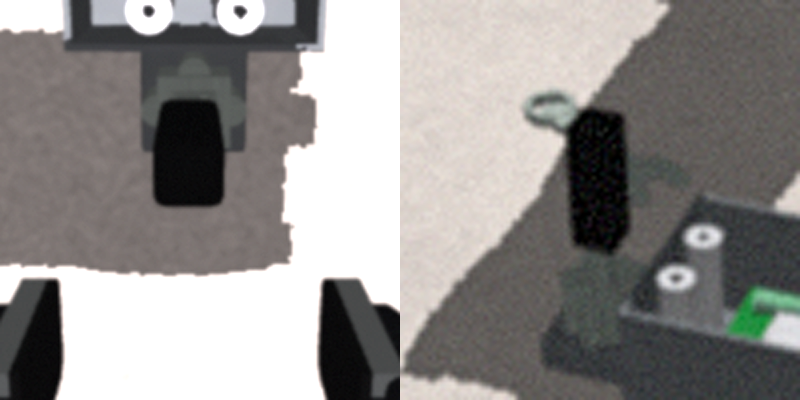

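The driver stands upright and seated: its handle bottom is at scene row 219, as predicted, and the handle is centred over the knob. On to the plate.

play_rows(commands=[[0, 0, 0, -30, 4, 0, 0.5], [0, 0, 0, -50, 7, 0, 0.5], [0, 0, 0, -55, 7, 0, 0.5], [0, 0, 0, -55, 7, 10, 0.5], [0, 0, 0, -45, 6, 20, 0.5], [0, 0, 0, -23, 3, 30, 0.5], [0, 0, 0.0126, 0, 0, 30, 0.5], [0, 0, 0, 0, 0, 30, 0.5], [0, 0, 0, 0, 0, 0, 0.5], [0, 0, 0, 0, 0, 0, 0.5]])

```text
time_s: 13.92
tool_pos: [0.5234, -0.3251, 0.1189]
tcp_rot: [0.75, 0.661, 0.0, 0.0]
ft_force: [0.9, -0.8, 1.4]
gripper_width: 0.0424
gripper_force: 0.0
```

```bash
python3 - <<'E'
from h import *
print(bot.get_obs()["tool_pos"]); plan([.5227,-.3253,.010],82.8)
E
```

```text
[ 0.5234 -0.3251  0.1189]
turn [ 0.0005 -0.0002  0.0002] shift now [ -0.2896  -0.7748 108.8858] shift after turn [ -0.2634  -0.7203 108.8862]
```

play_rows(commands=[[0, 0, 0, -0.3, -0.8, 30, 0.5], [0, 0, 0, 0, 0, 35, 0.5], [0, 0, 0, 0, 0, 25, 0.5], [0, 0, 0, 0, 0, 12, 0.5], [0, 0, 0, 0, 0, 6.5, 0.5], [0, 0, 0, 0, 0, 0, 0.5], [0, 0, 0, 0, 0, 0, 0], [0, 0, 0, 0, 0, 0, 0], [0, 0, 0, 0, 0, 0, 0], [0, 0, 0, 0, 0, 0, 0]], newtons=60)

```text
time_s: 15.18
tool_pos: [0.523, -0.3256, 0.0105]
tcp_rot: [0.75, 0.661, 0.0, 0.001]
ft_force: [0.0, 0.8, 6.7]
gripper_width: 0.0104
gripper_force: 59.8
```

play_rows(commands=[[0, 0, 0, 0, 0, 0, 0], [0, 0, 0, 0, 0, 0, 0]])

```text
time_s: 15.42
tool_pos: [0.523, -0.3256, 0.0105]
tcp_rot: [0.75, 0.661, 0.0, 0.001]
ft_force: [-0.1, 0.4, 6.5]
gripper_width: 0.0108
gripper_force: 59.8
```

play_rows(commands=[[0, 0, 0, 0, 0, -10, 0], [0, 0, 0, 0, 0, -25, 0], [0, 0, 0, 0, 0, -40, 0], [0, 0, 0, 0, 0, -45, 0], [0, 0, 0, 0, 0, -45, 0], [0, 0, 0, 0, 0, -30, 0], [0, 0, 0, 0, 0, -10, 0], [0, 0, 0, 0, 0, 0, 0], [0, 0, 0, 0, 0, 0, 0]])

```text
time_s: 16.55
tool_pos: [0.5218, -0.325, 0.2131]
tcp_rot: [0.75, 0.661, -0.0, -0.001]
ft_force: [-0.3, -0.2, -2.4]
gripper_width: 0.0114
gripper_force: 58.7
```

```bash
python3 - <<'E'
from h import *
import pickle
w=cam("wrist"); o=w["o"]; pickle.dump(w,open("hold.pkl","wb")); print(o["tool_pos"],o["gripper_width"],o["ft_force"])
# predicted hole px if grasp as measured: plate pose relative to tool unchanged
T0=np.array([.523,-.3256]); t=np.array([.5227,-.3253]); th=-7.2137; c,s=np.cos(np.radians(th)),np.sin(np.radians(th)); r=np.array([[c,-s],[s,c]])
W=Mh@r.T+t-T0+o["tool_pos"][:2]; z=o["tool_pos"][2]-.0105+.004
print(proj(w,np.c_[W,np.full(4,z)]))
cv2.imwrite("pics/hold.png",cv2.convertScaleAbs(w["img"],alpha=1.6))
tm=np.array([.5293,.0265]); rt=R.from_euler('z',-6.5255+7.2137,degrees=True).as_matrix()[:2,:2]
tg=tm-rt@(t-T0); print(tg); plan([*tg,.2],82.8+.69)
E
```

```text
[ 0.5218 -0.325   0.2131] 0.011390193628284067 [-0.2759 -0.205  -2.4373]
[[408.5412 204.5796]
 [223.8333 204.3565]
 [355.0881 402.6245]
 [276.538  402.4235]]
[0.5296 0.0262]
turn [-0.0019 -0.0014 -0.012 ] shift now [349.4125 -36.2829  13.6973] shift after turn [349.8407 -32.1161  13.1601]
```

View pics/hold.png

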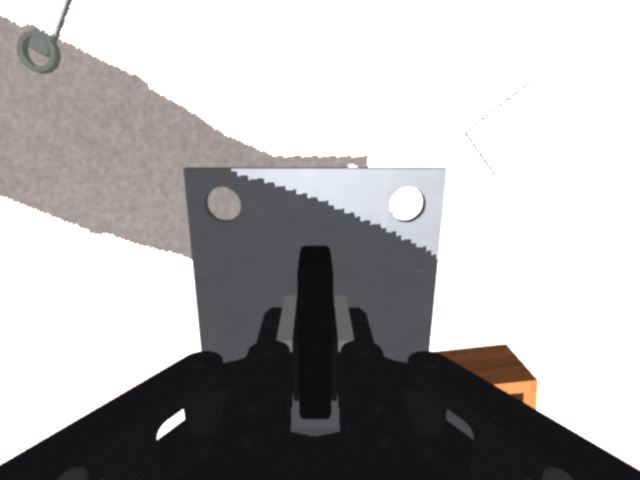

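The held plate's wide holes are at (406,203) and (223,203.5), within about 1 mm of the prediction, and the plate is level. I'll carry it over the module.

play_rows(commands=[[0, 0, 0, 20, -2, 0, 0], [0, 0, 0, 45, -5, 0, 0], [0, 0, 0, 55, -6, 0, 0], [0, 0, 0, 55, -6, 0, 0], [0, 0, 0, 55, -6, 0, 0], [0, 0, 0, 50, -5, 0, 0], [0, 0, 0, 40, -4, 0, 0], [0, 0, 0, 20, -1.5, 0, 0], [0, 0, -0.012, 9, -0.5, 0, 0], [0, 0, 0, 0, 0, 0, 0]])

```text
time_s: 17.85
tool_pos: [0.5301, 0.0257, 0.2145]
tcp_rot: [0.746, 0.666, 0.0, -0.0]
ft_force: [0.4, 0.1, -2.1]
gripper_width: 0.0106
gripper_force: 58.7
```

play_rows(commands=[[0, 0, 0, 0, 0, 15, 0], [0, 0, 0, 0, 0, 25, 0], [0, 0, 0, 0, 0, 25, 0], [0, 0, 0, 0, 0, 20, 0], [0, 0, 0, 0, 0, 12, 0], [0, 0, 0, 0, 0, 0, 0], [0, 0, 0, 0, 0, 0, 0], [0, 0, 0, 0, 0, 0, 0]])

```text
time_s: 18.85
tool_pos: [0.5309, 0.0254, 0.1184]
tcp_rot: [0.746, 0.666, 0.001, 0.0]
ft_force: [0.1, -0.8, -1.8]
gripper_width: 0.011
gripper_force: 58.7
```

```bash
cat > chk.py <<'E'
from h import *
w=cam("wrist"); o=w["o"]; print(o["tool_pos"],o["gripper_width"],o["ft_force"]); plan([.5296,.0262,.1005],83.5)
zt=o["tool_pos"][2]-.0105+.004
tm=np.array([.5293,.0265]);th=np.radians(-6.5255);r=np.array([[np.cos(th),-np.sin(th)],[np.sin(th),np.cos(th)]])
W=Mh@r.T+tm
print("ideal hole px",proj(w,np.c_[W,[zt]*4])[:2].round(1).tolist(),"thread px",proj(w,np.c_[W,[.07]*4])[:2].round(1).tolist())
g=w["img"]; cv2.imwrite("pics/final.png",cv2.convertScaleAbs(np.hstack([cv2.resize(g[100:300,130:330],(400,400),interpolation=2),cv2.resize(g[100:300,320:520],(400,400),interpolation=2)]),alpha=1.8))
E
python3 chk.py
```

```text
[0.5309 0.0254 0.1184] 0.01100923271251001 [ 0.1429 -0.7796 -1.787 ]
turn [ 0.0012 -0.0006 -0.0002] shift now [ 0.5748 -1.3084 17.8381] shift after turn [ 0.5859 -1.287  17.8393]
ideal hole px [[405.1, 203.0], [220.1, 202.9]] thread px [[386.1, 186.9], [240.0, 186.9]]
```

View pics/final.png

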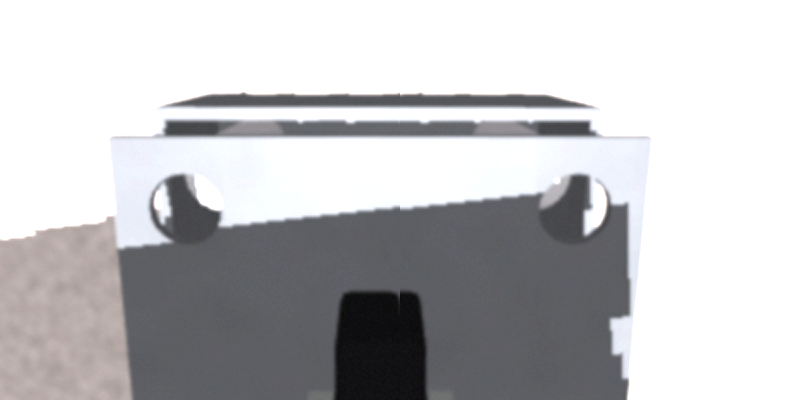

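The wide holes are at (222.5,204) and (407.5,204), against ideal positions of (220,203) and (405,203). They need about 1 mm in −y, so I'll correct and lower the last 18 mm.

play_rows(commands=[[0, 0, 0, 0.5, -1.0, 8, 0], [0, 0, 0, 0, 0, 7, 0], [0, 0, 0, 0, 0, 3, 0], [0, 0, 0, 0, 0, 0, 0], [0, 0, 0, 0, 0, 0, 0], [0, 0, 0, 0, 0, 0, 0], [0, 0, 0, 0, 0, 0, 0], [0, 0, 0, 0, 0, 0, 0]])

```text
time_s: 19.9
tool_pos: [0.5295, 0.0261, 0.0998]
tcp_rot: [0.746, 0.666, 0.0, -0.0]
ft_force: [-0.8, -0.0, -1.3]
gripper_width: 0.0106
gripper_force: 58.6
```

```bash
sed -i '/^g=w/d' chk.py; cat >> chk.py <<'E'
g=cv2.cvtColor(w["img"],6)
u=proj(w,np.c_[W,[zt]*4])[:2]
# plate hole edges: darker/lighter than the plate: hough on both
for (a,b) in u:
    a,b=int(a),int(b); p=cv2.resize(w["img"][b-30:b+30,a-30:a+30],(240,240),interpolation=2)
    c=cv2.HoughCircles(cv2.medianBlur(cv2.cvtColor(p,6),5),cv2.HOUGH_GRADIENT,1,60,param1=80,param2=12,minRadius=58,maxRadius=84)
    print(None if c is None else [(a-30+x/4,b-30+y/4,r/4) for x,y,r in c[0][:2]])
s=cam("scene"); d=np.array([.5188,-.0649,.022]); v=proj(s,[d+[0,0,.045],d+[0,0,.115]]); print(v)
m=cv2.cvtColor(s["img"],6)[180:232,255:300]<30; n,l,st,ce=cv2.connectedComponentsWithStats(m.astype(np.uint8)); print(st[1:],ce[1:]+[255,180])
r0=__import__("pickle").load(open("rel.pkl","rb"))[1]; m=cv2.cvtColor(r0["img"],6)[180:232,255:300]<30; n,l,st,ce=cv2.connectedComponentsWithStats(m.astype(np.uint8)); print(st[1:],ce[1:]+[255,180])
E
python3 chk.py
```

```text
[0.5295 0.0261 0.0998] 0.010604272895244345 [-0.7928 -0.0162 -1.3393]
turn [ 0.0002 -0.0005 -0.0002] shift now [ 0.1194  0.1005 -0.7272] shift after turn [ 0.1191  0.1004 -0.7273]
ideal hole px [[408.6, 204.2], [223.8, 204.1]] thread px [[396.6, 194.2], [235.6, 194.1]]
[(np.float32(408.375), np.float32(203.875), np.float32(17.125))]
[(np.float32(221.875), np.float32(203.875), np.float32(16.925)), (np.float32(233.625), np.float32(194.375), np.float32(17.1))]
[[278.3494 219.1282]
 [276.4595 188.7183]]
[[ 14   6  15  35 425]
 [ 42  27   1   1   1]
 [ 39  29   1   1   1]
 [ 37  32   3   3   4]
 [ 40  32   2   2   2]
 [ 43  32   2   2   2]
 [ 36  36   1   1   1]
 [ 34  38   1   1   1]
 [ 39  39   1   1   1]
 [ 41  41   2   1   2]
 [ 44  41   1   1   1]
 [ 29  43   2   2   2]
 [ 39  43   2   2   2]
 [ 35  44   1   1   1]
 [ 43  44   1   1   1]
 [ 36  46   1   1   1]
 [ 41  46   1   1   1]
 [ 44  47   1   1   1]
 [ 33  48   2   3   3]] [[276.0541 202.6847]
 [297.     207.    ]
 [294.     209.    ]
 [293.     213.25  ]
 [295.5    212.5   ]
 [298.5    212.5   ]
 [291.     216.    ]
 [289.     218.    ]
 [294.     219.    ]
 [296.5    221.    ]
 [299.     221.    ]
 [284.5    223.5   ]
 [294.5    223.5   ]
 [290.     224.    ]
 [298.     224.    ]
 [291.     226.    ]
 [296.     226.    ]
 [299.     227.    ]
 [288.6667 229.    ]]
[[ 14   5  15  37 482]
 [ 44  32   1   1   1]
 [ 40  36   2   5   5]
 [ 37  42   2   2   2]
 [ 40  42   2   1   2]
 [ 33  45   3   4   4]
 [ 33  50   1   2   2]] [[276.1432 202.7199]
 [299.     212.    ]
 [295.6    218.    ]
 [292.5    222.5   ]
 [295.5    222.    ]
 [289.     226.5   ]
 [288.     230.5   ]]
```

The holes are within 1 mm of ideal, the driver hasn't moved, and the plate is level about 20 mm above the rim. Handing in.

```bash
python3 -c "
from workcell import bot
print(bot.finish_job())"
```

```text
the job is handed in; nothing more can be done
None
```

The driver is standing fully down in the captive knob, and the arm is holding the cover plate level about 20 mm above the module, the right way round, with its holes within about 1 mm of the threads by camera; the job is handed in at about 20 s, but no verdict was returned.

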